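# Lock up the slide cabinet

## Task

Close up the microscope-slide cabinet: push both of its open drawers fully shut, and only then push the steel locking bar along the front, by the tab at its right-hand end, to the left as far as it goes, so that its teeth stand in front of both drawers. Leave the jar, the dish and the slide box standing where they are.

Things in the scene. Friction and masses are not known exactly. Their poses are not given: they have to be found in the camera images.
- cabinet: Low white slide cabinet fixed to the bench, 220 mm deep (x), 320 wide (y), 84 tall; place and yaw vary. Origin: centre of its underside. x points from front to back, y to the left seen from the robot, z up. Front face: x = -110 mm, facing the robot. Two drawers side by side, 30 mm posts between and outside them. Two bar guides stick out 15 mm in front, 72 to 82 mm up, at y = -60 and +100.
- left_drawer (a joint): How far the left (+y) drawer is pulled out, in m: 0 fully shut (stop), 0.12 fully out. It slides along the cabinet's x axis, unlatched and unsprung, stays where it is left, and takes about 1 to 2 N to push. Starts between 0.03 and 0.09.
- right_drawer (a joint): The same for the right (-y) drawer.
- left_pull (a point): Centre of the flat front face of the left drawer's pull, a solid aluminium block 50 mm wide, 16 tall, 20 proud of the drawer front, its centre 32 above the bench; push here. The front panel is 110 mm wide, 10 to 57 above the bench. The point moves with the drawer and has the cabinet's axes; shut, it lies at x = -130, y = +72, z = 32 mm in the cabinet's frame.
- right_pull (a point): The same for the right drawer; shut, at x = -130, y = -72, z = 32 mm in the cabinet's frame.
- lock_bar (a joint): How far the steel bar is slid to the left (cabinet +y), in m: 0 unlocked, 0.045 fully across (stops at both). Unsprung; takes 2 to 3 N. Starts at 0 to 0.003. It runs 5 to 11 mm before the front face, 60 to 74 mm up; two teeth 22 mm wide hang to 44 mm up: before the posts at 0, before both drawers when across. Not to be moved across while a drawer is out.
- bar_tab (a point): Centre of the right-hand (-y) face of the push tab on the bar's right end: an upright steel plate 8 mm thick (y), 50 long (x), 36 tall (49 to 85 above the bench). Push this face towards cabinet +y. It moves with the bar and has the cabinet's axes; with the bar at 0 it lies at x = -143, y = -189, z = 67 mm in the cabinet's frame, 29 mm beyond the cabinet's right side.
- jar_mid (a point): Specimen jar, loose, upright, 64 mm across and 100 mm tall with a yellow screw cap, standing on the bench beyond the left (+y) side of the cabinet; the point is its centre, half-way up. To be left alone.
- dish_mid (a point): Covered petri dish, loose, flat, 92 mm across and 20 mm tall, lying on the bench beyond the right (-y) side of the cabinet, behind the line of its front; the point is its centre, half-way up. To be left alone.
- slide_box_mid (a point): Small closed plastic slide box, loose, about 35 x 85 x 24 mm, lying on top of the cabinet its centre 130 to 160 mm behind the front face; the point is its centre, half-way up. To be left alone.
There are look-alikes about, which are no part of the job. What is meant by the part that bears slide_box_mid is not brown or turquoise, and is the larger of those in its own colour.

How it is judged:
On the way, in this order (a step that is already met when the one before it is completed fails the run):
1. both drawers are fully shut (within 4 mm), the bar not yet across (value of joint each of left_drawer, right_drawer below 0.004 m and value of joint lock_bar below 0.015 m), for 0.2 s.
2. the locking bar is fully across (within 4 mm of its stop), both drawers shut (value of joint each of left_drawer, right_drawer below 0.004 m and value of joint lock_bar above 0.041 m), for 0.2 s.
At the end, for the whole second after the job is handed in: Both drawers are within 4 mm of fully shut, the locking bar is within 4 mm of its left stop, and the jar, dish and slide box stand within 20 mm of where they were, not tipped over (all of step 2 and not (distance of jar_mid from where it was at the start of the episode above 0.02 m or angle between jar_mid's own z axis and vertical above 0.35 rad) and not (distance of dish_mid from where it was at the start of the episode above 0.02 m or angle between dish_mid's own z axis and vertical above 0.35 rad) and not (distance of slide_box_mid from where it was at the start of the episode above 0.02 m or angle between slide_box_mid's own z axis and vertical above 0.35 rad)); the robot touches nothing.
It fails at once if the jar is lifted, tipped or moved more than 20 mm (distance of jar_mid from where it was at the start of the episode above 0.02 m or angle between jar_mid's own z axis and vertical above 0.35 rad).
It fails at once if the dish is lifted, tipped or moved more than 20 mm (distance of dish_mid from where it was at the start of the episode above 0.02 m or angle between dish_mid's own z axis and vertical above 0.35 rad).
It fails at once if the slide box is lifted, tipped or moved more than 20 mm (distance of slide_box_mid from where it was at the start of the episode above 0.02 m or angle between slide_box_mid's own z axis and vertical above 0.35 rad).
It fails at once if the bar is slid across (15 mm or more) while a drawer is still out by 8 mm or more (value of joint lock_bar above 0.015 m and value of joint any of left_drawer, right_drawer above 0.008 m).
It also fails if it takes over 56 s, if anything falls off the work surface, if the arm or the gripper's body presses on something with over 40 N, if the wrist force passes 120 N, or if a joint passes its speed limit or range.

## Robot

A 6-joint arm with a two-finger parallel gripper is mounted at the origin on the work surface. World frame = base frame: x ahead of the robot, y to its left, z up, the work surface at z = 0. Lengths are in m, angles in rad, forces in N, time in s.
With the tool pointing down it reaches from about 0.35 to 0.8 m from the base axis. Payload 7.3 kg.
Tool frame: the origin (TCP) lies at the very end of the fingers, on their centre line; the grasp point (between the pads) lies 19 mm behind it; x points along the fingers, y is the direction in which the jaws open and shut, and the axes are right-handed (so a half turn about x gives the same grasp; the last joint's range is limited). The gripper opens to 85 mm and grips with 20 to 120 N. Pads are 22 mm wide; open, the fingers measure 114 mm over their backs; the gripper's body (76 mm by 85 mm) begins 54 mm behind the grasp point. The pads swing forward as they close: fully open they stand 13 mm farther back than shut.
Start: joints at [1.114, 0.342, 1.524, -0, 1.275, -0.146], TCP at [0.161, 0.5, 0.231] pointing down, gripper open.
Joint ranges: [-2.53, 2.53], [-0.77, 2.02], [0.04, 2.7], [-1, 4.14], [0.28, 2.66], [-3.11, 3.11]. Speed limits (rad/s): [2.57, 2.57, 3.14, 3.14, 3.14, 3.14].

## Interface

Orientations are given as a unit quaternion [w, x, y, z].
In Python, from station import telemetry, get_image, camera_params, robot gives the robot as it stands. The module is installed in compiled form; this text tells all that it offers.
- The arm moves only by the tool move_arm, never from a script. Its argument "increments" is a list of rows, each a list of 2 entries, a list of its own where there are three numbers: the shift along the tool's x, y, z in mm, then the turn about the tool's x in degrees. In form: [[[x, y, z], roll], ...]. A call has 1 to 10 rows; each row is the pose to reach, as a shift and turn from the pose commanded when the call began, along the tool's axes at that moment; what a row does not reach only later rows make up. A row lasts 1/8 s, in which the tool goes at most 62.5 mm and 10.7 degrees, less where a joint would pass 70% of its speed; a pose out of reach is approached as far as the arm can. A call with a gripper value outside its range is refused whole. "jaw" is the gripper's target within -1 to 1 (fully open at 1, half-way at 0, shut at -1), set as the call begins (left out, the last holds). The fingers move at their own pace and stop on an object; the grip force is fixed at half the most. Time passes only in rows, so rows that repeat a pose let the fingers close. It gives the time, the measured TCP pose, the force and the opening at its end, in the units of the state.
- telemetry.read_state(): the state, without advancing time (a new reading comes with each control period).
- get_image(name): name is "scene" or "top" or "wrist"; returns the picture (384x512x3 uint8, blue, green, red); there is no depth.
- camera_params(name): a dict with "mtx" (3x3 intrinsics, pixels), "distortion" ([k1, k2, p1, p2, k3] as OpenCV has them; the pictures are not rectified), "rvec" (rotation vector, rad) and "tvec" (3), from world to camera coordinates, as OpenCV has them; the wrist camera has in their place "hand_eye" (4x4, takes a point from camera to tool coordinates, whose origin is the TCP and whose axes are the tool frame's). Camera axes: x right, y down, z forward; pixel columns grow to the right and rows downward; lengths in m; the calibration is good to about 2 mm. A picture is of the moment at which its call begins: read the wrist's pose just before it. camera_params takes no time and is no camera call.
- robot.job_done(): hands the job in, once; it reports no verdict.
The state is a dict: "time": time; "qpos": joint angles; "joint_vel": joint speeds; "tau": joint torques, N m; "tcp_pos": TCP position; "orientation": TCP orientation; "wrist_force": force on the tool from outside, world axes, zero at the start; "wrist_torque": the same for the moment, N m; "finger_gap": opening from 0.0 (shut) to 1.0 (fully open).
Only numpy, scipy, OpenCV 4.12 (cv2) and the standard library are available. Lean on these libraries where they do the work, as an engineer would, in place of code of your own. Each camera call takes 0.05 s, during which the arm holds its last target. There are 200 camera calls.

## Working session

There is one attempt and no reset: what is moved stays moved. The work goes in short steps, Python scripts to look and compute and a tool call to move; the robot and the scene stay as the last step left them, time stands still between calls to the robot, and variables do not carry over. Pictures are saved under pics/ and viewed, about 8 in all and at most 12, crops included, and the job is handed in when it is done.

Besides the shell and the picture viewer there is one more tool, called after ">>>" by a JSON object that holds its "name" and its "arguments", one argument or row to a line. move_arm: Moves the arm, as the interface text tells. Its arguments: {"type":"object","properties":{"increments":{"type":"array","items":{"type":"array"}},"jaw":{"type":"number"}},"required":["increments"]}

```bash
mkdir -p pics; python3 - <<'E'
from station import telemetry,get_image,camera_params
import cv2,numpy as np
a=get_image("scene");b=get_image("top")
cv2.imwrite("pics/scene.png",cv2.resize(a,(800,600)));cv2.imwrite("pics/top.png",cv2.resize(b,(800,600)))
for n in("scene","top"):
  p=camera_params(n);print(n,{k:np.round(v,4).tolist() for k,v in p.items()})
s=telemetry.read_state();print(s["time"],s["tcp_pos"],s["orientation"],s["finger_gap"])
E
```

```text
scene {'mtx': [[468.4636, 0.0, 261.4711], [0.0, 468.4636, 189.5685], [0.0, 0.0, 1.0]], 'distortion': [-0.1979, 0.0, 0.0, 0.0, 0.0], 'rvec': [1.3087, 2.3712, -0.8098], 'tvec': [0.2968, -0.3352, 1.3569]}
top {'mtx': [[361.976, 0.0, 260.7262], [0.0, 361.976, 185.16], [0.0, 0.0, 1.0]], 'distortion': [-0.1072, 0.0, 0.0, 0.0, 0.0], 'rvec': [2.135, -2.149, 0.1063], 'tvec': [0.0356, 0.5767, 0.8101]}
0.1 [0.16037983 0.49953681 0.23070376] [ 0.69844676  0.10897352  0.69872728 -0.10989577] 0.997589287767439
```

View pics/scene.png

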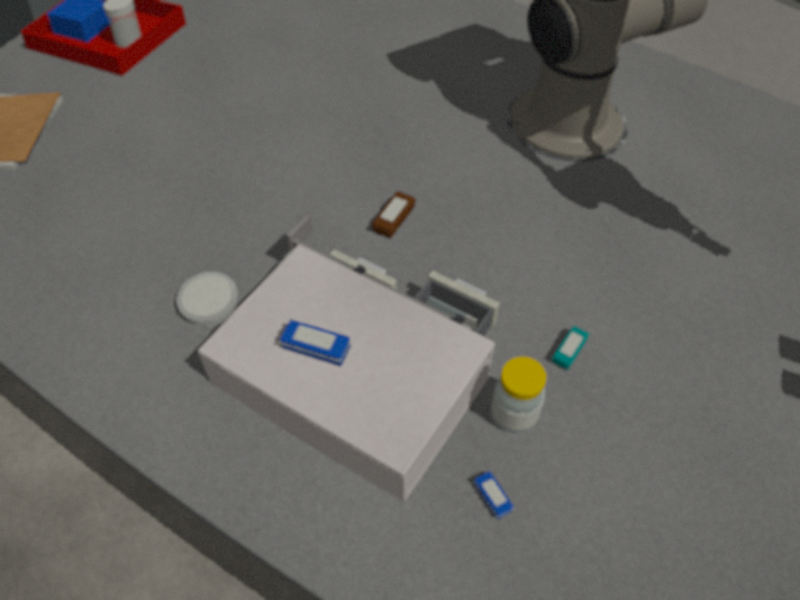

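View pics/top.png

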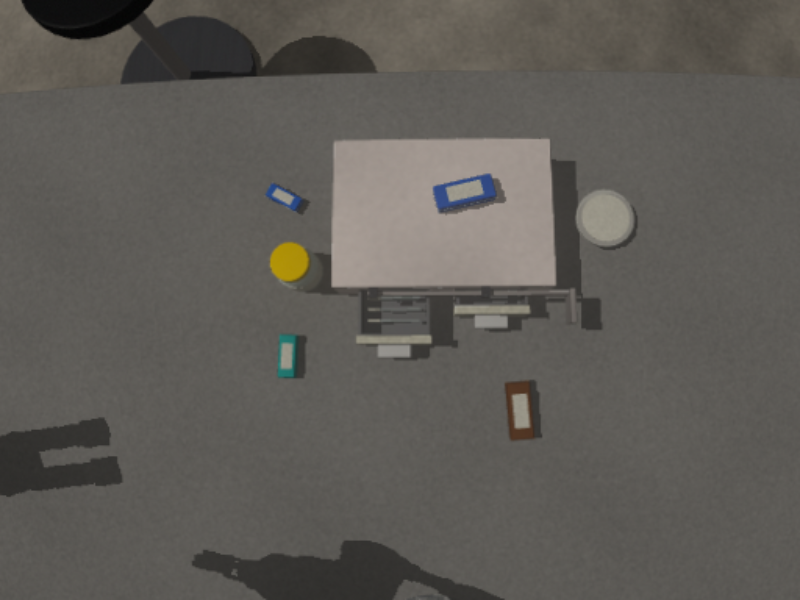

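Scene view: cabinet in the middle; front faces the robot. Slide-box candidates (scene px): blue on the cabinet (315,342), small blue (493,494), brown (394,214), turquoise (571,347). The one meant is the larger blue one, on the cabinet top. Jar is at (520,390) and dish at (207,298). In the top view, the pulls are at (394,351) and (491,322) and the tab is at (573,306).

```bash
cat > h.py <<'E'
import numpy as np,cv2
from scipy.optimize import least_squares
from station import telemetry,get_image,camera_params
def px(p): return (np.array(p,float)+.5)*.64-.5
def proj(n,X):
    c=camera_params(n);return cv2.projectPoints(np.array(X,float).reshape(-1,3),c["rvec"],c["tvec"],c["mtx"],c["distortion"])[0][:,0]
def c2w(q,P):
    c,s=np.cos(q[2]),np.sin(q[2]);P=np.array(P,float).reshape(-1,3)
    return np.c_[q[0]+c*P[:,0]-s*P[:,1],q[1]+s*P[:,0]+c*P[:,1],P[:,2]]
def at_z(n,p,z):
    return least_squares(lambda v:(proj(n,[*v,z])-px(p)).ravel(),[.5,0]).x
E
python3 - <<'E'
from h import *
C=[[.11,.16,.084],[.11,-.16,.084],[-.11,-.16,.084],[-.11,.16,.084]]
T=px([(334,141),(550,139),(555,287),(332,287)]);S=px([(405,487),(203,352),(301,248),(494,345)])
rt=lambda q:(proj("top",c2w(q,C))-T).ravel(); rs=lambda q:(proj("scene",c2w(q,C))-S).ravel()
for f in(rt,rs,lambda q:np.r_[rt(q),rs(q)]):
    r=least_squares(f,[.6,0,0]);print(r.x.round(4),np.abs(r.fun).max())
q=r.x;np.save("q.npy",q)
R=np.array([[np.cos(q[2]),-np.sin(q[2])],[np.sin(q[2]),np.cos(q[2])]])
for n,p,z in(("Lpull",(394,356),.04),("Rpull",(491,327),.04),("tabfront",(574,323),.085),("tab mid r",(576,306),.085)):
    w=at_z("top",p,z);print(n,w.round(4),"cab",((w-q[:2])@R).round(4))
for n,p,z in(("Lpull",(470,285),.04),("Rpull",(370,265),.04),("tab top",(308,220),.085),("jar",(523,375),.1),("dish",(207,297),.02)):
    w=at_z("scene",p,z);print(n,w.round(4),"cab",((w-q[:2])@R).round(4))
print("bar0 tab",c2w(q,[-.143,-.189,.067]).round(4),"Lshut",c2w(q,[-.13,.072,.032]).round(4),"Rshut",c2w(q,[-.13,-.072,.032]).round(4))
E
```

```text
[ 0.6841 -0.0204 -0.0054] 0.8298352471487362
[ 0.69   -0.0099 -0.0129] 3.009060942294127
[ 0.6868 -0.0151 -0.0098] 5.908046981881569
Lpull [0.478  0.0524] cab [-0.2094  0.0655]
Rpull [ 0.5198 -0.0912] cab [-0.1663 -0.0777]
tabfront [ 0.5215 -0.2029] cab [-0.1634 -0.1895]
tab mid r [ 0.5455 -0.2067] cab [-0.1394 -0.193 ]
Lpull [0.4781 0.055 ] cab [-0.2094  0.0681]
Rpull [ 0.524  -0.0888] cab [-0.1621 -0.0753]
tab top [ 0.5311 -0.1928] cab [-0.1539 -0.1792]
jar [0.611  0.2002] cab [-0.0779  0.2145]
dish [ 0.6909 -0.2702] cab [ 0.0066 -0.2551]
bar0 tab [[ 0.542  -0.2027  0.067 ]] Lshut [[0.5575 0.0582 0.032 ]] Rshut [[ 0.5561 -0.0858  0.032 ]]
```

```bash
cat >> h.py <<'E'
from scipy.spatial.transform import Rotation as Ro
Q=np.array([.6841,-.0204,-.0054])
def pose():
    s=telemetry.read_state();w=s["orientation"];return np.array(s["tcp_pos"]),Ro.from_quat([*w[1:],w[0]]).as_matrix(),s
def go(*targets):
    p,R,s=pose();print("t",s["time"],"tcp",p.round(4),"cab",cab(p).round(4),"F",np.round(s["wrist_force"],1),"q6",round(s["qpos"][5],2),"\n",R.round(3))
    for t in targets: print(t,"->",(R.T@(np.array(t)-p)*1e3).round(1))
def cab(w):
    c,s=np.cos(Q[2]),np.sin(Q[2]);d=np.array(w)-[Q[0],Q[1],0];return np.array([c*d[0]+s*d[1],-s*d[0]+c*d[1],d[2]])
E
python3 - <<'E'
from h import *
L=c2w(Q,[-.25,.068,.22])[0];go(L)
p,R,s=pose();print("roll",np.degrees(np.arctan2(R[0,1],R[1,1])))
E
```

```text
t 0.1 tcp [0.1604 0.4995 0.2307] cab [-0.5265  0.5171  0.2307] F [-0.4  0.5  0. ] q6 -0.15 
 [[-0.001  0.306  0.952]
 [-0.001  0.952 -0.306]
 [-1.    -0.001 -0.   ]]
[0.43447084 0.048949   0.22      ] -> [  11.1 -345.2  398.8]
roll 17.80621055511189
```

>>> {"name": "move_arm", "arguments": {
  "increments": [
    [[2, -43, 50], -2],
    [[4, -86, 100], -5],
    [[5, -129, 150], -8],
    [[6, -172, 200], -10],
    [[7, -215, 250], -12],
    [[8, -258, 300], -14],
    [[9, -301, 350], -16],
    [[11, -345, 399], -17.5],
    [[11, -345, 399], -17.5],
    [[11, -345, 399], -17.5]
  ],
  "jaw": -1
}}

```text
time: 1.35
tcp_pos: [0.4354, 0.0478, 0.2198]
orientation: [0.707, 0.003, 0.707, -0.003]
wrist_force: [0.1, -0.9, 0.3]
finger_gap: 0.001
```

```bash
python3 - <<'E'
from h import *
go(c2w(Q,[-.25,.068,.03])[0])
c=camera_params("wrist");print({k:np.round(v,3).tolist() for k,v in c.items()})
cv2.imwrite("pics/w1.png",cv2.resize(get_image("wrist"),(800,600)))
E
```

```text
t 1.35 tcp [0.4354 0.0478 0.2198] cab [-0.2491  0.0669  0.2198] F [ 0.1 -0.9  0.3] q6 -1.63 
 [[-0.001  0.009  1.   ]
 [ 0.     1.    -0.009]
 [-1.     0.    -0.001]]
[0.43447084 0.048949   0.03      ] -> [189.8   1.1  -0.7]
{'mtx': [[274.479, 0.0, 257.632], [0.0, 274.479, 194.633], [0.0, 0.0, 1.0]], 'distortion': [-0.009, 0.0, 0.0, 0.0, 0.0], 'hand_eye': [[0.001, -0.284, 0.959, -0.143], [1.0, 0.0, -0.001, -0.001], [0.0, 0.959, 0.284, -0.074], [0.0, 0.0, 0.0, 1.0]]}
```

View pics/w1.png

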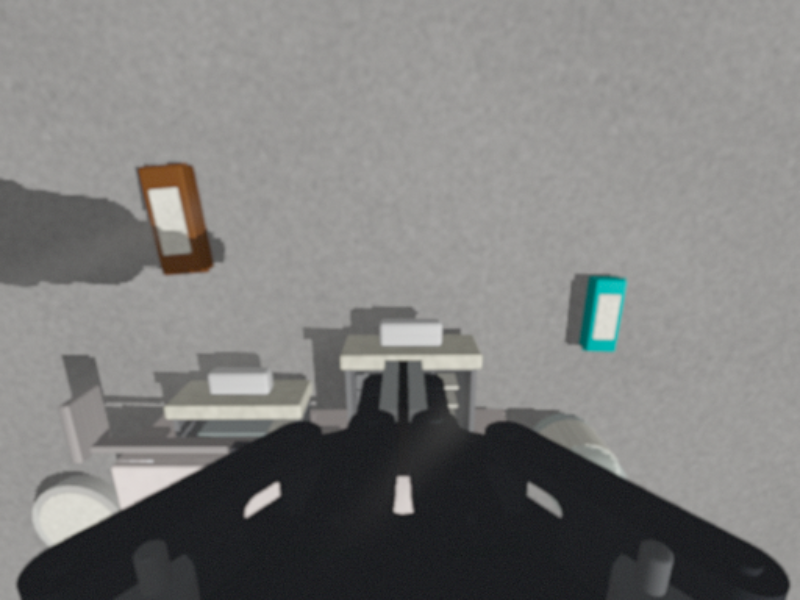

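Wrist view: left pull front top edge at about (411,321), right pull at (240,371), tab at (85,420). Closed fingertips at (403,370) are over the left drawer.

```bash
python3 - <<'E'
from h import *
c=camera_params("wrist");H=np.array(c["hand_eye"]);p,R,s=pose()
for n,u,z in(("L",(411,322),.04),("R",(240,371),.04),("tabtop front",(98,387),.085),("tabtop back",(80,460),.085),("tab rightface bottom front",(66,404),.049)):
    k=cv2.undistortPoints(px(u).reshape(1,1,2),c["mtx"],c["distortion"])[0,0]
    o=p+R@H[:3,3];d=R@H[:3,:3]@np.r_[k,1];w=o+d*(z-o[2])/d[2];print(n,w.round(4),cab(w).round(4))
E
```

```text
L [0.4709 0.0542 0.04  ] [-0.2136  0.0735  0.04  ]
R [ 0.5125 -0.0866  0.04  ] [-0.1713 -0.0671  0.04  ]
tabtop front [ 0.5034 -0.1718  0.085 ] [-0.1799 -0.1524  0.085 ]
tabtop back [ 0.5648 -0.1988  0.085 ] [-0.1184 -0.1791  0.085 ]
tab rightface bottom front [ 0.5372 -0.2304  0.049 ] [-0.1458 -0.2108  0.049 ]
```

>>> {"name": "move_arm", "arguments": {
  "increments": [
    [[50, 0, 0], 0],
    [[100, 0, 0], 0],
    [[150, 0, 0], 0],
    [[180, 1, 0], 0],
    [[190, 1, 0], 0],
    [[190, 1, 0], 0],
    [[190, 1, 10], 0],
    [[190, 1, 18], 0],
    [[190, 1, 25], 0],
    [[190, 1, 30], 0]
  ]
}}

```text
time: 2.65
tcp_pos: [0.4653, 0.0502, 0.0305]
orientation: [0.707, 0.002, 0.707, -0.002]
wrist_force: [-2.0, -0.3, 0.9]
finger_gap: -0.003
```

>>> {"name": "move_arm", "arguments": {
  "increments": [
    [[0, 0, 7], 0],
    [[0, 0, 14], 0],
    [[0, 0, 21], 0],
    [[0, 0, 28], 0],
    [[0, 0, 35], 0],
    [[0, 0, 42], 0],
    [[0, 0, 49], 0],
    [[0, 0, 56], 0],
    [[0, 0, 62], 0],
    [[0, 0, 65], 0]
  ]
}}

```text
time: 3.9
tcp_pos: [0.5303, 0.0498, 0.0303]
orientation: [0.707, 0.002, 0.707, -0.002]
wrist_force: [-0.9, 0.5, 0.7]
finger_gap: -0.002
```

```bash
python3 - <<'E'
from h import *
go(c2w(Q,[-.141,.068,.03])[0])
E
```

```text
t 3.9 tcp [0.5303 0.0498 0.0303] cab [-0.1541  0.0694  0.0303] F [-0.9  0.5  0.7] q6 -1.62 
 [[ 0.     0.005  1.   ]
 [ 0.     1.    -0.005]
 [-1.     0.     0.   ]]
[0.54346925 0.0483604  0.03      ] -> [ 0.3 -1.4 13.1]
```

Contact force matches the expected ~1–2 N. I'll creep to the stop.

>>> {"name": "move_arm", "arguments": {
  "increments": [
    [[0, 0, 3], 0],
    [[0, 0, 6], 0],
    [[0, 0, 8], 0],
    [[0, 0, 9], 0],
    [[0, 0, 10], 0],
    [[0, 0, 10], 0]
  ]
}}

```text
time: 4.65
tcp_pos: [0.54, 0.0498, 0.0303]
orientation: [0.707, 0.002, 0.707, -0.002]
wrist_force: [-0.2, 0.7, -0.3]
finger_gap: 0.002
```

>>> {"name": "move_arm", "arguments": {
  "increments": [
    [[0, 0, 1], 0],
    [[0, 0, 2], 0],
    [[0, 0, 3], 0],
    [[0, 0, 3], 0]
  ]
}}

```text
time: 5.15
tcp_pos: [0.5432, 0.0498, 0.0303]
orientation: [0.707, 0.002, 0.707, -0.002]
wrist_force: [-0.3, -0.5, -1.0]
finger_gap: -0.005
```

>>> {"name": "move_arm", "arguments": {
  "increments": [
    [[0, 0, 1], 0],
    [[0, 0, 2], 0],
    [[0, 0, 3], 0]
  ]
}}

```text
time: 5.52
tcp_pos: [0.5434, 0.0498, 0.0302]
orientation: [0.705, 0.002, 0.709, -0.002]
wrist_force: [-12.1, -1.0, 9.3]
finger_gap: 0.002
```

>>> {"name": "move_arm", "arguments": {
  "increments": [
    [[0, 0, 1], 0],
    [[0, 0, 2], 0],
    [[0, 0, 3], 0]
  ]
}}

```text
time: 5.9
tcp_pos: [0.5435, 0.0499, 0.0302]
orientation: [0.703, 0.002, 0.711, -0.002]
wrist_force: [-20.1, -1.6, 18.3]
finger_gap: 0.002
```

>>> {"name": "move_arm", "arguments": {
  "increments": [
    [[0, 0, -10], 0],
    [[0, 0, -40], 0],
    [[-15, 0, -65], 0],
    [[-15, -50, -65], 0],
    [[-15, -100, -65], 0],
    [[-15, -150, -65], 0],
    [[-15, -150, -65], 0],
    [[0, -150, -65], 0],
    [[0, -150, -65], 0]
  ]
}}

```text
time: 7.02
tcp_pos: [0.4821, -0.0983, 0.0288]
orientation: [0.706, 0.002, 0.708, -0.001]
wrist_force: [0.4, 0.2, -0.5]
finger_gap: -0.002
```

```bash
python3 - <<'E'
from h import *
go(c2w(Q,[-.141,-.08,.03])[0])
a=get_image("top");cv2.imwrite("pics/t2.png",cv2.resize(a[150:260,180:420],(800,367),interpolation=cv2.INTER_CUBIC))
E
```

```text
t 7.025 tcp [ 0.4821 -0.0983  0.0288] cab [-0.2016 -0.079   0.0288] F [ 0.4  0.2 -0.5] q6 -1.92 
 [[-0.003  0.004  1.   ]
 [ 0.001  1.    -0.004]
 [-1.     0.001 -0.003]]
[ 0.54267006 -0.09963744  0.03      ] -> [-1.3 -1.1 60.6]
```

View pics/t2.png

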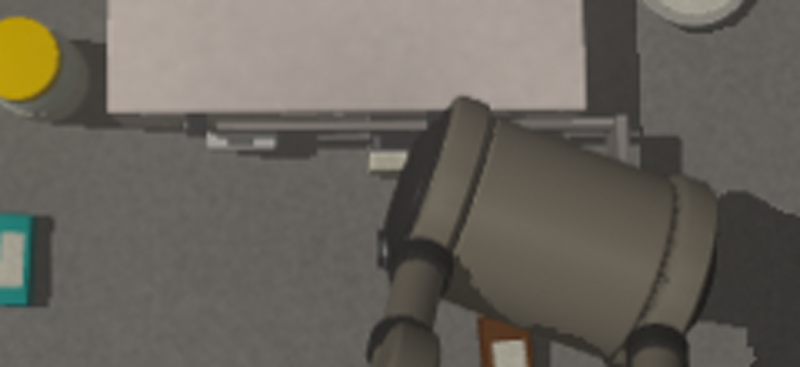

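Top crop: the left drawer looks shut, its pull is at (240,141) just ahead of the bar, and the right drawer is still out. Now the right drawer.

>>> {"name": "move_arm", "arguments": {
  "increments": [
    [[-1, 0, 6], 0],
    [[-1, 0, 12], 0],
    [[-1, 0, 19], 0],
    [[-1, 0, 26], 0],
    [[-1, 0, 33], 0],
    [[-1, 0, 40], 0],
    [[-1, 0, 46], 0],
    [[-1, 0, 52], 0],
    [[-1, 0, 56], 0],
    [[-1, 0, 58], 0]
  ]
}}

```text
time: 8.32
tcp_pos: [0.5413, -0.1002, 0.0312]
orientation: [0.707, 0.002, 0.707, -0.002]
wrist_force: [-1.9, 1.1, 0.9]
finger_gap: -0.002
```

>>> {"name": "move_arm", "arguments": {
  "increments": [
    [[0, 0, 1], 0],
    [[0, 0, 2], 0],
    [[0, 0, 3], 0],
    [[0, 0, 4], 0],
    [[0, 0, 5], 0]
  ]
}}

```text
time: 8.95
tcp_pos: [0.5431, -0.1002, 0.0311]
orientation: [0.705, 0.002, 0.709, -0.001]
wrist_force: [-14.2, -1.5, 9.3]
finger_gap: 0.002
```

>>> {"name": "move_arm", "arguments": {
  "increments": [
    [[0, 0, -15], 0],
    [[0, 0, -45], 0],
    [[-50, 0, -50], 0],
    [[-100, 0, -50], 0],
    [[-120, -40, -50], 0],
    [[-120, -90, -50], 0],
    [[-120, -130, -50], 0],
    [[-120, -160, -50], 0],
    [[-120, -160, -50], 0]
  ]
}}

```text
time: 10.07
tcp_pos: [0.4954, -0.2622, 0.1514]
orientation: [0.708, 0.003, 0.707, -0.003]
wrist_force: [-0.2, 0.9, -0.5]
finger_gap: 0.002
```

```bash
python3 - <<'E'
from h import *
go(c2w(Q,[-.145,-.228,.058])[0])
cv2.imwrite("pics/w2.png",cv2.resize(get_image("wrist"),(800,600)))
E
```

```text
t 10.075 tcp [ 0.4954 -0.2622  0.1514] cab [-0.1874 -0.2428  0.1514] F [-0.2  0.9 -0.5] q6 -2.19 
 [[ 0.001  0.008  1.   ]
 [-0.001  1.    -0.008]
 [-1.    -0.001  0.001]]
[ 0.53787092 -0.24761368  0.058     ] -> [93.4 15.1 42.2]
```

View pics/w2.png

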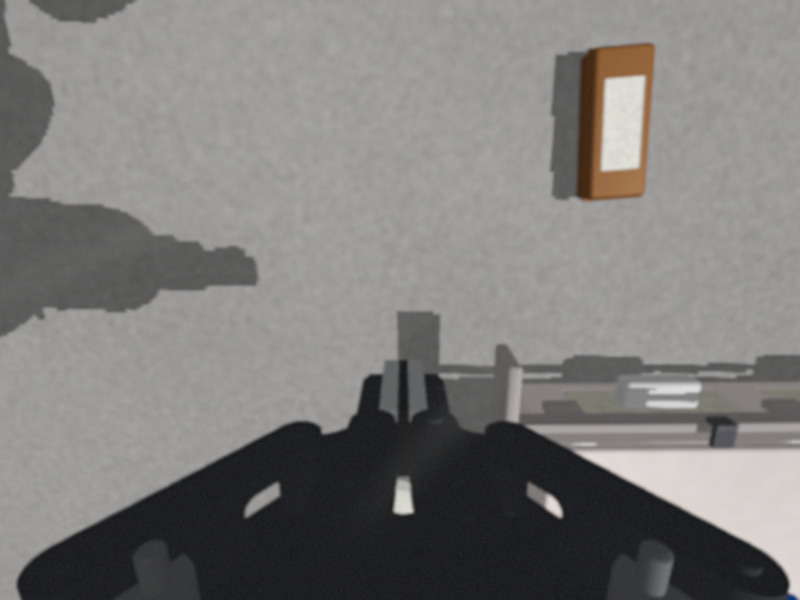

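Wrist view: tab top edge at (515,390), with the fingertips (403,380) clear on its right-hand (-y) side; right pull (660,390) is flush by the bar.

>>> {"name": "move_arm", "arguments": {
  "increments": [
    [[20, 7, 20], 0],
    [[40, 12, 42], 0],
    [[70, 13, 42], 0],
    [[88, 13, 42], 0],
    [[93, 13, 42], 0],
    [[93, 13, 42], 0]
  ]
}}

```text
time: 10.88
tcp_pos: [0.5376, -0.2466, 0.0586]
orientation: [0.707, 0.002, 0.707, -0.002]
wrist_force: [0.4, 0.5, -0.0]
finger_gap: -0.001
```

>>> {"name": "move_arm", "arguments": {
  "increments": [
    [[0, 5, 0], 0],
    [[0, 10, 0], 0],
    [[0, 15, 0], 0],
    [[0, 20, 0], 0],
    [[0, 25, 0], 0],
    [[0, 30, 0], 0],
    [[0, 35, 0], 0],
    [[0, 40, 0], 0],
    [[0, 45, 0], 0],
    [[0, 50, 0], 0]
  ]
}}

```text
time: 12.12
tcp_pos: [0.5376, -0.1969, 0.0583]
orientation: [0.707, 0.002, 0.707, -0.002]
wrist_force: [-0.4, -2.4, 0.2]
finger_gap: -0.0
```

```bash
python3 - <<'E'
from h import *
go(c2w(Q,[-.145,-.1585,.058])[0])
E
```

```text
t 12.125 tcp [ 0.5376 -0.1969  0.0583] cab [-0.1456 -0.1773  0.0583] F [-0.4 -2.4  0.2] q6 -2.05 
 [[-0.     0.005  1.   ]
 [ 0.     1.    -0.005]
 [-1.     0.    -0.   ]]
[ 0.53824622 -0.17811469  0.058     ] -> [ 0.3 18.8  0.6]
```

>>> {"name": "move_arm", "arguments": {
  "increments": [
    [[0, 4, 0], 0],
    [[0, 8, 0], 0],
    [[0, 12, 0], 0],
    [[0, 14, 0], 0],
    [[0, 15, 0], 0],
    [[0, 16, 0], 0]
  ]
}}

```text
time: 12.88
tcp_pos: [0.5376, -0.1812, 0.0583]
orientation: [0.707, 0.002, 0.707, -0.002]
wrist_force: [-1.4, -2.0, 1.6]
finger_gap: -0.001
```

>>> {"name": "move_arm", "arguments": {
  "increments": [
    [[0, 1, 0], 0],
    [[0, 2, 0], 0],
    [[0, 3, 0], 0],
    [[0, 4, 0], 0]
  ]
}}

```text
time: 13.38
tcp_pos: [0.5377, -0.1771, 0.0582]
orientation: [0.707, 0.002, 0.707, -0.002]
wrist_force: [-1.3, -2.3, 0.8]
finger_gap: -0.001
```

>>> {"name": "move_arm", "arguments": {
  "increments": [
    [[0, 1, 0], 0],
    [[0, 2, 0], 0],
    [[0, 3, 0], 0],
    [[0, 4, 0], 0]
  ]
}}

```text
time: 13.88
tcp_pos: [0.5377, -0.1767, 0.0584]
orientation: [0.707, -0.0, 0.707, -0.004]
wrist_force: [-4.4, -18.9, -1.7]
finger_gap: 0.0
```

>>> {"name": "move_arm", "arguments": {
  "increments": [
    [[0, 1, 0], 0],
    [[0, 2, 0], 0],
    [[0, 3, 0], 0]
  ]
}}

```text
time: 14.25
tcp_pos: [0.5378, -0.1765, 0.0586]
orientation: [0.708, -0.002, 0.707, -0.005]
wrist_force: [-6.8, -30.6, -3.6]
finger_gap: -0.001
```

The bar met its stop at -0.1767 (predicted -0.178). Backing off in -y, then up and away towards the robot.

>>> {"name": "move_arm", "arguments": {
  "increments": [
    [[0, -15, 0], 0],
    [[0, -35, 0], 0],
    [[-40, -40, 0], 0],
    [[-90, -40, 0], 0],
    [[-140, -40, -30], 0],
    [[-150, -40, -70], 0],
    [[-150, -40, -110], 0],
    [[-150, -60, -130], 0],
    [[-150, -60, -130], 0]
  ]
}}

```text
time: 15.38
tcp_pos: [0.4068, -0.2304, 0.2087]
orientation: [0.707, 0.003, 0.707, -0.003]
wrist_force: [0.4, 0.4, 0.5]
finger_gap: 0.001
```

```bash
python3 - <<'E'
from h import *
go()
a=get_image("top");cv2.imwrite("pics/t3.png",cv2.resize(a,(800,600)))
w=get_image("wrist");cv2.imwrite("pics/w3.png",cv2.resize(w,(800,600)))
E
```

```text
t 15.375 tcp [ 0.4068 -0.2304  0.2087] cab [-0.2762 -0.2115  0.2087] F [0.4 0.4 0.5] q6 -2.24 
 [[ 0.001  0.008  1.   ]
 [-0.     1.    -0.008]
 [-1.    -0.     0.001]]
```

View pics/t3.png

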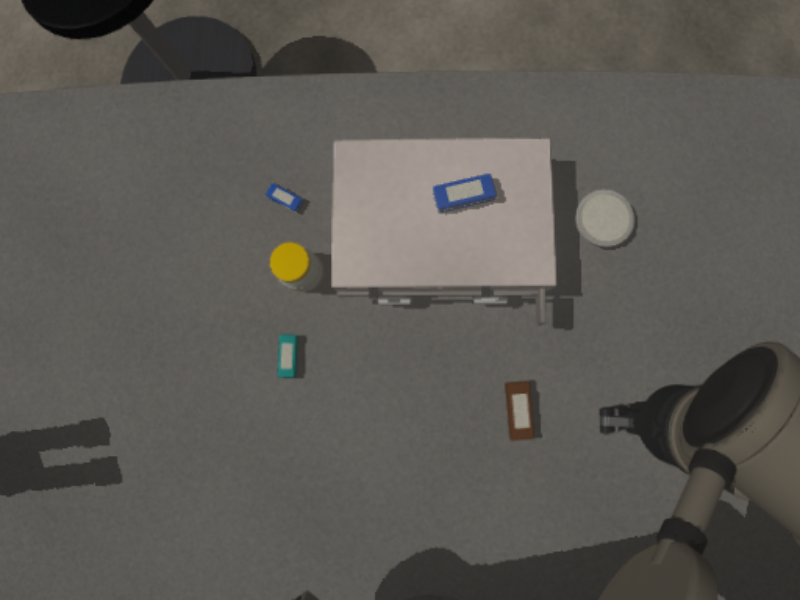

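View pics/w3.png

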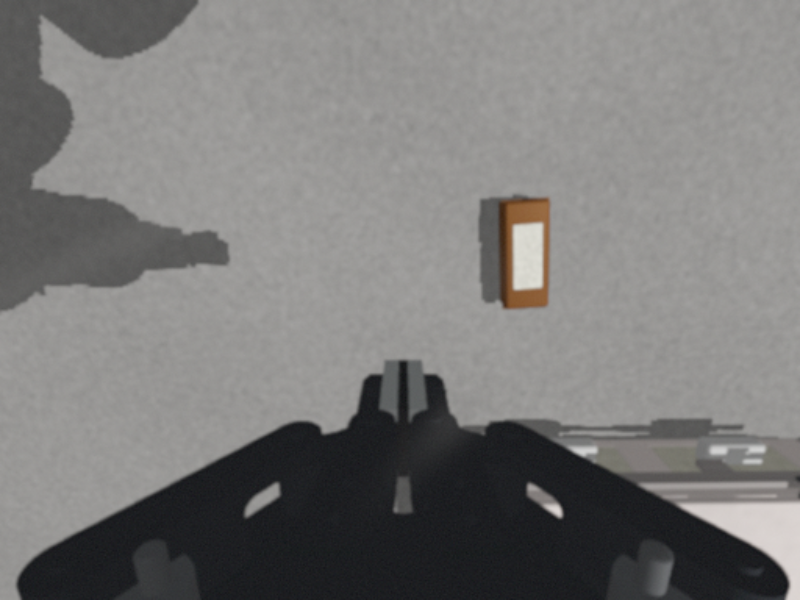

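Top view: both pulls are level at row 300. The tab went from column 573 to 542, about 45 mm. Jar, dish and blue box are at the same pixels as before.

```bash
python3 -c "
from station import robot;print(robot.job_done())"
```

```text
the job is handed in; nothing more can be done
None
```

I pushed the left drawer shut, then the right one, and only then slid the locking bar left by its tab. The job was handed in at about 15 s; no verdict is reported.

- **Drawers:** Each was pushed until the force rose sharply at its stop, within about 1 mm of where I predicted (left 20 N, right 14 N). The final top view shows both pulls level.
- **Locking bar:** It met its stop with about 31 N of force, within 2 mm of the prediction. In the final top view the tab had moved about 45 mm.
- **Loose items:** The jar, the dish and the slide box (the larger blue one, on the cabinet) are at the same pixels as at the start. The arm is clear and touching nothing.

**Checks that disagreed:**
- The first cabinet fit from the scene camera differed from the top-camera fit by about 1 cm, probably because I picked one corner wrongly. I used the top-camera fit, and both drawer stops confirmed it.
- The first wrist-camera positions agreed to about 1 cm for the pulls, but the tab points were rougher, up to about 3 cm off.
- The last wrist picture had the tab hidden by the gripper, so it added nothing on the bar.

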